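Clear the bench saw's deck and hold its blade guard up for a blade change

ROBOT

A 6-joint arm with a two-finger parallel gripper is mounted at the origin on the work surface. World frame = base frame: x ahead of the robot, y to its left, z up, the work surface at z = 0. Lengths are in m, angles in degrees, forces in N, time in s.
With the tool pointing down it reaches from about 0.4 to 0.825 m from the base axis. Payload 7 kg.
Tool frame: the origin (TCP) lies on the front face of the gripper's body, between the roots of the fingers; the fingertips stand 66 mm ahead of it and the grasp point (between the pads) lies 47 mm ahead of it (ctrl.grasp_offset is the z of the grasp point in the tool frame, in m); z points along the fingers, y is the direction in which the jaws open and shut (so a half turn about z gives the same grasp; the last joint's range is limited). The gripper opens to 88 mm and grips with 3 to 60 N. Pads are 19 mm wide; open, the fingers measure 130 mm over their backs; the gripper's body (78 mm by 193 mm) begins 47 mm behind the grasp point.
Start: joints at [-50.816, 20.546, 0.682, 0, -70.136, -16.507], TCP at [0.26, -0.623, 0.292] pointing down, gripper open.
Joint ranges: [-176.03, 176.03], [-82.01, 121.73], [-58.28, 71.71], [-173.87, 95.51], [-174.79, -0.11], [-173.66, 173.66]. Speed limits (degrees/s): [136.94, 136.94, 172.46, 180, 180, 180].

INTERFACE

Orientations are given as [roll, pitch, yaw] about the fixed x, y, z axes, in that order (R = Rz(yaw) Ry(pitch) Rx(roll)).
In Python, from plant import ctrl gives the robot as it stands.
- The arm moves only by the shell command python3 -m creep 'ROWS'. ROWS is JSON, a list of rows, each a list of 7 numbers: the turn, a rotation vector about the tool's x, y, z in rad, then the shift along the tool's x, y, z in m, then the opening, from 0 (shut) to 1 (fully open). In form: [[wx, wy, wz, dx, dy, dz, grip], ...]. A call has 1 to 12 rows; each row is the pose to reach, as a shift and turn from the pose commanded when the call began, along the tool's axes at that moment; what a row does not reach only later rows make up. A row lasts 1/12 s, in which the tool goes at most 41.7 mm and 7.16 degrees, less where a joint would pass 70% of its speed; a pose out of reach is approached as far as the arm can. A call with a gripper value outside its range is refused whole. The fingers move at their own pace and stop on an object; the grip force is fixed at half the most. Time passes only in rows, so rows that repeat a pose let the fingers close. It gives the time, the measured TCP pose, the force and the opening at its end, in the units of the state.
- ctrl.get_obs(): the state, without advancing time (a new reading comes with each control period).
- ctrl.snapshot(name): name is "scene" or "top" or "wrist"; returns the picture (384x512x3 uint8, blue, green, red); there is no depth.
- ctrl.camera_model(name): a dict with "K" (3x3 intrinsics, pixels), "rvec" (rotation vector, rad) and "tvec" (3), from world to camera coordinates, as OpenCV has them. Camera axes: x right, y down, z forward; pixel columns grow to the right and rows downward; lengths in m; the calibration is good to about 2 mm. A picture is of the moment at which its call begins: read the wrist's pose just before it. camera_model takes no time and is no camera call; for the wrist camera it gives the pose at the moment of the call.
- ctrl.close_job(): hands the job in, once; it reports no verdict.
The state is a dict: "clock": time; "joint_pos": joint angles; "qvel": joint speeds; "tau": joint torques, N m; "tool_pos": TCP position; "orientation": TCP orientation; "force": force on the tool from outside, world axes, zero at the start; "moment": the same for the moment, N m; "opening": finger opening in m.
Only numpy, scipy, OpenCV 4.12 (cv2) and the standard library are available. Lean on these libraries where they do the work, as an engineer would, in place of code of your own. Each camera call takes 0.05 s, during which the arm holds its last target.

TASK

I need both hands to change the blade of the little bench saw: with the scraper block, not your fingers, sweep the five metal offcuts off the deck into the bin under its left edge, guard still down, then stand the scraper upright back on the bench and let go of it. Then lift the blade guard to 45 degrees and finish while still holding it there with the gripper; it springs shut, so never let it snap down. Leave the spanner on the deck and everything else on the bench where they are.

Things in the scene. Friction and masses are not known exactly. Their poses are not given: they have to be found in the camera images.
- saw: Bench table saw, grey housing, aluminium deck, fixed. Origin: on the bench under the housing's centre; x to its back (away from the robot at yaw 0), y to its left, z up. Deck top 125 mm up, x -120 to 120, y -150 to 170, 12 mm thick. Blade and guard stand at y = -70 mm; a 16 mm high fence along x at y = -124 to -138. From y = -40 to the left edge it is bare but for offcuts and spanner.
- deck_edge (a point): Point on the top of the deck's left edge (saw frame x -10, y 170, z 125 mm), the middle of the strip to sweep; axes as the saw's.
- bin: Grey plastic offcut bin, fixed, outside 220 (x) x 130 (y) x 100 mm high, rim 3 mm wider, walls 4 mm, open top. Origin: centre of its underside; axes as the saw's. It stands under the overhanging left edge of the deck, its right-hand wall 25 to 35 mm inside that edge, so what is pushed over the edge drops into it.
- guard (a joint): Angle of the blade guard in rad: 0 = down over the blade, grows as the front is lifted (0.785 = 45 degrees), stop at 1.4. A spring and its weight (hood about 0.24 kg) push it shut: 1.3 to 2.8 N upward at the knob holds it, the more the higher.
- hood: The guard itself: clear hood with aluminium spine, 54 mm wide, reaching from the pivot 155 mm forward when down and 3 to 60 mm above the deck. Origin on the pivot axis; when down, its axes are the saw's; it turns about y with the joint.
- guard_knob (a point): Centre of the black ball knob, 28 mm diameter, the guard's handle, on a 10 mm rod, 42 mm in front of the hood: hood frame x -197, y 0, z -5 mm. 50 mm above the deck when down. Pinched from its two sides along the saw's y, it turns freely between the pads, so the gripper can keep pointing down while the knob goes round its arc.
- guard_pivot (a point): Middle of the guard's pivot axis (the axis runs along the saw's y), fixed on the saw at x 100, y -70, z 180 mm. Axes as the saw's. With the guard at angle q the knob's centre lies from here, in mm, at x = -197 cos q - 5 sin q, z = 197 sin q - 5 cos q.
- scraper: Wooden scraper block with rubber sole, 0.18 kg, loose, standing on the bench. Sole 130 (x) x 50 (y) mm, 14 mm thick; on it an upright grip rib 100 (x) x 20 (y) mm that goes up to 62 mm. Origin: centre of the underside; z up. Grip it across the rib (along its y), about 42 mm above the underside.
- offcut0: Copper strip end 24 x 12 x 6 mm, 14 g, loose offcut on the deck left of the guard, in a strip 55 mm either side of saw x = -10 mm, between saw y = 45 and 145 mm. Origin: centre of its underside.
- offcut1: Copper bar end 18 x 10 x 10 mm, 14 g, loose offcut on the deck left of the guard, in a strip 55 mm either side of saw x = -10 mm, between saw y = 45 and 145 mm. Origin: centre of its underside.
- offcut2: Copper strip end 24 x 12 x 6 mm, 14 g, loose offcut on the deck left of the guard, in a strip 55 mm either side of saw x = -10 mm, between saw y = 45 and 145 mm. Origin: centre of its underside.
- offcut3: Brass bar end 16 x 10 x 10 mm, 14 g, loose offcut on the deck left of the guard, in a strip 55 mm either side of saw x = -10 mm, between saw y = 45 and 145 mm. Origin: centre of its underside.
- offcut4: Copper strip end 22 x 14 x 6 mm, 14 g, loose offcut on the deck left of the guard, in a strip 55 mm either side of saw x = -10 mm, between saw y = 45 and 145 mm. Origin: centre of its underside.
- spanner: Steel blade spanner, 120 mm long, 6 mm thick, lying across the back of the deck (saw x 70 to 115 mm). Origin: middle of its underside, x along it. Leave it.
- bench_block: Steel bench block 75 x 75 x 22 mm. Origin: centre of the underside. Leave it.
- flux_jar: Round jar with white cap, 62 mm diameter, 58 mm high. Origin: centre of the underside. Leave it.
- hammer: Chasing hammer lying on its side, 210 mm long, 36 mm high. Origin: on the bench, half-way along it; x along the handle to the head. Leave it.
- file: Hand file with wooden handle, lying, 255 mm long, 24 mm high. Origin: on the bench near its middle; x along it. Leave it.
- caliper: Caliper lying flat, 200 mm long, 12 mm high. Origin: middle of its underside; x along the beam. Leave it.
- new_blade: The new saw blade, flat steel disc 100 mm diameter, 4 mm thick, lying on the bench in front of the saw. Origin: its centre. Leave it.

How it is judged (in metres and radians):
On the way, in this order (a step that is already met when the one before it is completed fails the run):
1. the five offcuts are swept off the deck into the bin, with the guard still down (x of offcut0 in the frame of bin between -0.112 and 0.112 m and y of offcut0 in the frame of bin between -0.067 and 0.067 m and z of each of offcut0, offcut1, offcut2, offcut3, offcut4 in the frame of bin below 0.06 m and x of offcut1 in the frame of bin between -0.112 and 0.112 m and y of offcut1 in the frame of bin between -0.067 and 0.067 m and x of offcut2 in the frame of bin between -0.112 and 0.112 m and y of offcut2 in the frame of bin between -0.067 and 0.067 m and x of offcut3 in the frame of bin between -0.112 and 0.112 m and y of offcut3 in the frame of bin between -0.067 and 0.067 m and x of offcut4 in the frame of bin between -0.112 and 0.112 m and y of offcut4 in the frame of bin between -0.067 and 0.067 m and value of joint guard below 0.1 rad), for 0.2 s.
2. the scraper stands upright on the bench, let go, with the guard still down (height (world z) of scraper below 0.003 m and angle between scraper's own z axis and vertical below 0.1 rad and linear speed of scraper below 0.03 m/s and contact force between the fingers and scraper below 0.05 N and contact force between scraper and hood below 0.05 N and value of joint guard below 0.1 rad), for 0.2 s.
At the end, for the whole second after the job is handed in: The guard stands still at 45 degrees, 5 either way, carried by the gripper's fingers alone (over 0.5 N on it); all five offcuts lie in the bin; the scraper stands upright on the bench, let go (x of offcut0 in the frame of bin between -0.112 and 0.112 m and y of offcut0 in the frame of bin between -0.067 and 0.067 m and z of each of offcut0, offcut1, offcut2, offcut3, offcut4 in the frame of bin below 0.06 m and x of offcut1 in the frame of bin between -0.112 and 0.112 m and y of offcut1 in the frame of bin between -0.067 and 0.067 m and x of offcut2 in the frame of bin between -0.112 and 0.112 m and y of offcut2 in the frame of bin between -0.067 and 0.067 m and x of offcut3 in the frame of bin between -0.112 and 0.112 m and y of offcut3 in the frame of bin between -0.067 and 0.067 m and x of offcut4 in the frame of bin between -0.112 and 0.112 m and y of offcut4 in the frame of bin between -0.067 and 0.067 m and height (world z) of scraper below 0.003 m and angle between scraper's own z axis and vertical below 0.1 rad and linear speed of scraper below 0.03 m/s and contact force between the fingers and scraper below 0.05 N and contact force between scraper and hood below 0.05 N and value of joint guard between 0.698 and 0.873 rad and velocity of joint guard between -0.1 and 0.1 rad/s and contact force between the fingers and hood above 0.5 N and contact force between hood and bench_block below 0.05 N and contact force between hood and flux_jar below 0.05 N and contact force between hood and hammer below 0.05 N and contact force between hood and file below 0.05 N and contact force between hood and caliper below 0.05 N and contact force between hood and new_blade below 0.05 N and contact force between hood and spanner below 0.05 N and contact force between hood and offcut0 below 0.05 N and contact force between hood and offcut1 below 0.05 N and contact force between hood and offcut2 below 0.05 N and contact force between hood and offcut3 below 0.05 N and contact force between hood and offcut4 below 0.05 N); the arm keeps its last pose, push and grip.
It fails at once if an offcut is touched with the fingers or arm instead of the scraper (contact force between any of the fingers, the arm and offcut0 above 0.3 N or contact force between any of the fingers, the arm and offcut1 above 0.3 N or contact force between any of the fingers, the arm and offcut2 above 0.3 N or contact force between any of the fingers, the arm and offcut3 above 0.3 N or contact force between any of the fingers, the arm and offcut4 above 0.3 N).
It fails at once if the guard is let go and snaps down (falls faster than 1.5 rad/s) (velocity of joint guard below -1.5 rad/s).
It fails at once if another thing on the bench or deck is pushed more than 20 mm from its place (distance of any of bench_block, flux_jar, hammer, file, caliper, new_blade, spanner from where it was at the start of the episode above 0.02 m).
It also fails if it takes over 61 s, if anything falls off the work surface, if the arm or the gripper's body presses on something with over 40 N, if the wrist force passes 120 N, or if a joint passes its speed limit or range.

## Working session

There is one attempt and no reset: what is moved stays moved. The work goes in short steps, Python scripts to look and compute and a shell command to move; the robot and the scene stay as the last step left them, time stands still between calls to the robot, and variables do not carry over. Pictures are saved under pics/ and viewed, and the job is handed in when it is done.

```bash
ls; mkdir -p pics; python3 - <<'E'
from plant import ctrl
import cv2
print(ctrl.get_obs())
for n in ("scene","top"):
    im=ctrl.snapshot(n); cv2.imwrite(f"pics/{n}0.png",im)
    m=ctrl.camera_model(n); print(n,m)
E
```

```text
pics
{'clock': 0.0, 'joint_pos': array([-5.08155416e+01,  2.05926543e+01,  6.32917289e-01, -1.96016529e-02,
       -7.01334333e+01, -1.65054556e+01]), 'qvel': array([ 0.05358986,  0.01595927, -0.00616717, -0.00139436, -0.01476117,
        0.00663899]), 'tau': array([ 2.75791681e-03, -5.82715380e+01,  2.93055975e+01,  6.99669912e+00,
        7.02558857e-03, -1.46841026e-04]), 'tool_pos': array([ 0.26008271, -0.62247836,  0.29120394]), 'orientation': array([ 1.79905434e+02, -8.80556168e-03, -1.57327666e+02]), 'force': array([-0.06509595, -0.36140931, -0.55889409]), 'moment': array([-0.02948145,  0.02633052, -0.00857282]), 'opening': 0.08764142896872149}
scene {'K': array([[404.96452968,   0.        , 261.50007987],
       [  0.        , 404.96452968, 189.08252   ],
       [  0.        ,   0.        ,   1.        ]]), 'rvec': array([ 0.87404786,  2.49197435, -1.10256252]), 'tvec': array([ 0.43657722, -0.08628565,  1.3133881 ])}
top {'K': array([[435.15515772,   0.        , 259.21163518],
       [  0.        , 435.15515772, 195.51088201],
       [  0.        ,   0.        ,   1.        ]]), 'rvec': array([ 2.11795713, -2.15136832,  0.18003775]), 'tvec': array([-0.05238117,  0.50382375,  1.52297778])}
```

View pics/scene0.png

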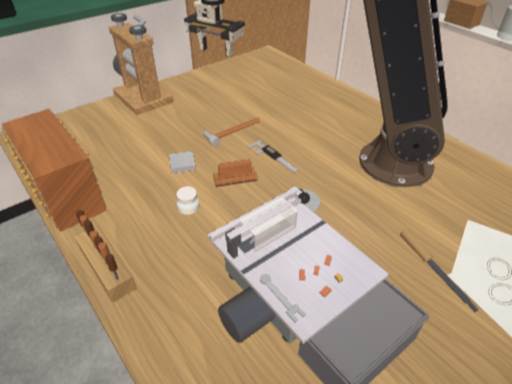

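View pics/top0.png

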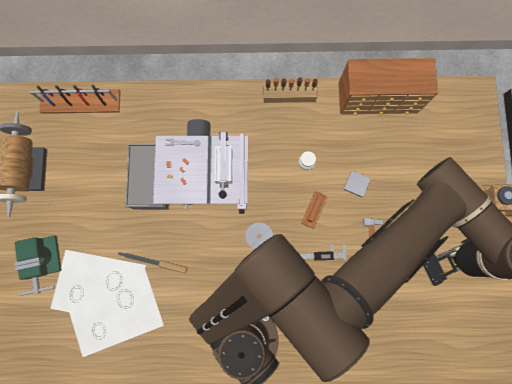

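The scene and top views show the saw, with guard knob at top-view pixel about (223,194), the scraper at (314,209), and the offcuts around (165–187, 160–182). I'll enlarge these areas.

```bash
cat > h.py <<'E'
import numpy as np, cv2
from scipy.spatial.transform import Rotation as R
from plant import ctrl
def cam(n):
    m=ctrl.camera_model(n); return m["K"],np.array(m["rvec"],float),np.array(m["tvec"],float)
def p2w(c,px,z):
    K,r,t=c; Rm=cv2.Rodrigues(r)[0]; C=-Rm.T@t
    d=Rm.T@np.linalg.inv(K)@np.array([px[0],px[1],1.]); return C+d*(z-C[2])/d[2]
def w2p(c,P):
    return cv2.projectPoints(np.array(P,float).reshape(-1,3),c[1],c[2],c[0],None)[0][:,0]
def crop(im,x0,y0,x1,y1,s,name):
    c=cv2.resize(im[y0:y1,x0:x1],None,fx=s,fy=s,interpolation=cv2.INTER_CUBIC)
    for x in range(x0-x0%-10,x1,10):
        cv2.putText(c,str(x),((x-x0)*s,8),0,.3,(0,0,255),1); cv2.line(c,((x-x0)*s,10),((x-x0)*s,14),(0,0,255),1)
    for y in range(y0-y0%-10,y1,10):
        cv2.putText(c,str(y),(0,(y-y0)*s),0,.3,(0,0,255),1); cv2.line(c,(20,(y-y0)*s),(24,(y-y0)*s),(0,0,255),1)
    cv2.imwrite("pics/"+name,c)
E
python3 - <<'E'
from h import *
im=cv2.imread("pics/top0.png")
crop(im,120,115,255,215,5,"t_saw.png"); crop(im,290,145,380,235,6,"t_scr.png")
im=cv2.imread("pics/scene0.png")
crop(im,200,140,360,270,5,"s_a.png"); crop(im,260,220,420,360,4,"s_b.png")
E
```

```text
(no output)
```

View pics/t_saw.png

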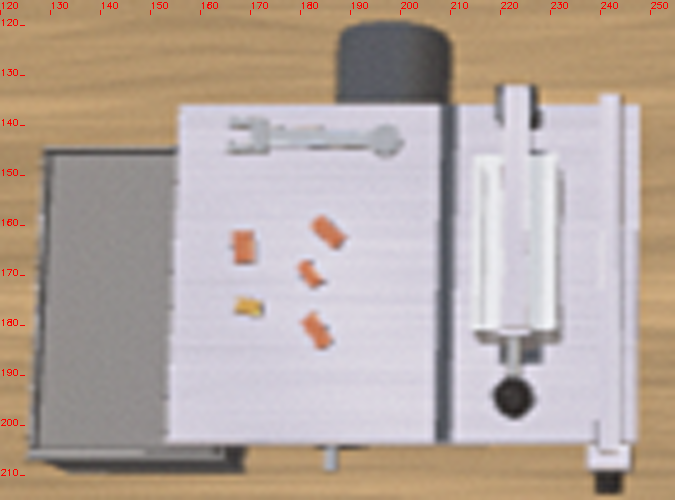

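View pics/t_scr.png

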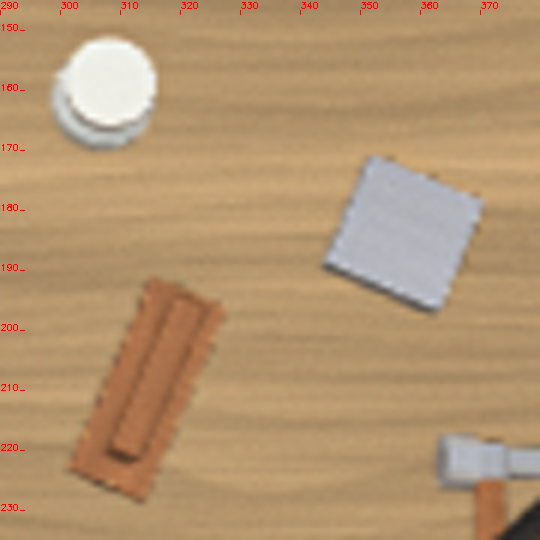

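View pics/s_a.png

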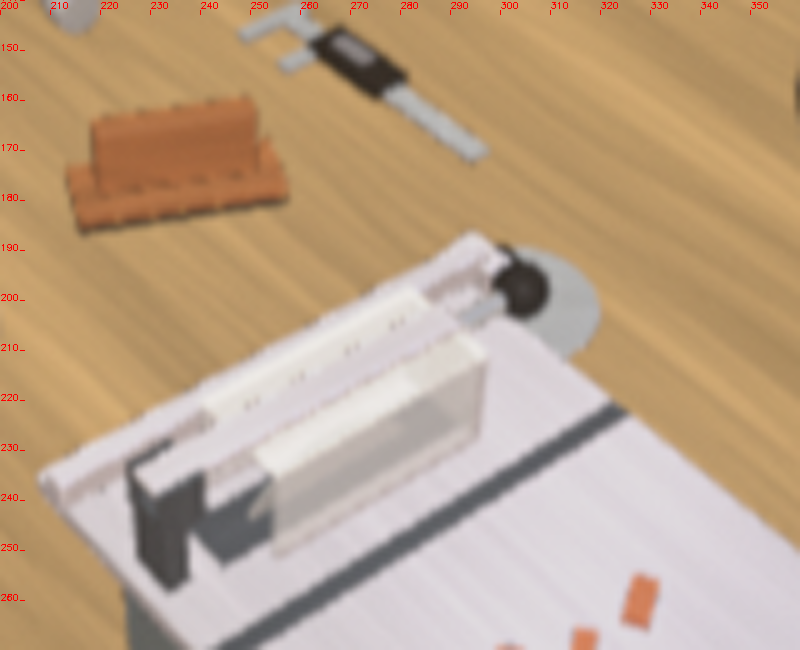

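View pics/s_b.png

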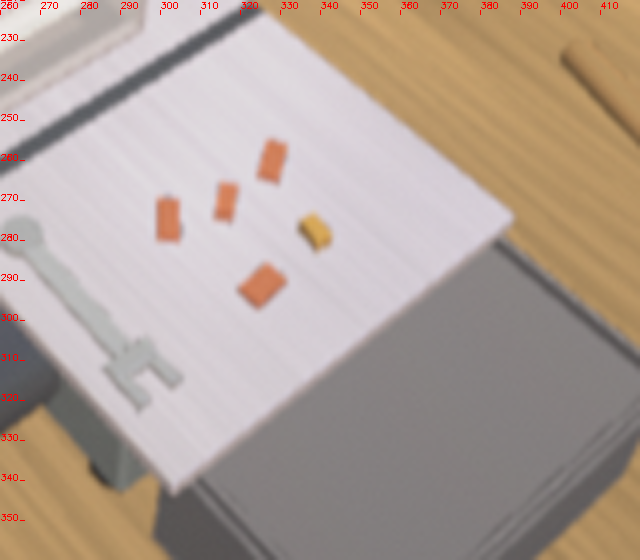

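```bash
cat > fit.py <<'E'
from h import *
from scipy.optimize import least_squares
T=cam("top");S=cam("scene")
def place(q,P):
    P=np.array(P,float); c,s=np.cos(q[2]),np.sin(q[2])
    return np.c_[q[0]+c*P[:,0]-s*P[:,1], q[1]+s*P[:,0]+c*P[:,1], P[:,2]]
def fit(pts,obs,q0,cams):
    def f(q):
        W=place(q,pts); return np.concatenate([w2p(c,w)[0]-o for c,w,o in zip(cams,W,obs)])
    r=least_squares(f,q0); return r.x, r.fun.reshape(-1,2).round(1)
E
python3 - <<'E'
from fit import *
tc=lambda X,Y:np.array([120+X/5-.4,115+Y/5-.4]); sb=lambda X,Y:np.array([260+X/4-.4,220+Y/4-.4]); sa=lambda X,Y:np.array([200+X/5-.4,140+Y/5-.4])
z=.125
pts=[(.12,.17,z),(.12,-.15,z),(-.12,-.15,z),(-.12,.17,z),(-.12,.17,z),(.12,.17,z)]
obs=[tc(178,104),tc(639,105),tc(637,442),tc(166,440),sb(514,217),sb(174,492)]
for sel in ([0,1,2,3],[0,1,2,3,4,5]):
    q,res=fit([pts[i] for i in sel],[obs[i] for i in sel],[.62,.1,0],[([T]*4+[S]*2)[i] for i in sel])
    print("saw",q,np.degrees(q[2]));print(res.tolist())
W=place(q,[(.1-.197,-.07,.175)]);print("knob",W, w2p(T,W),w2p(S,W),"obs",tc(514,396),sa(521,291))
# scraper
ts=lambda X,Y:np.array([290+X/6-.4,145+Y/6-.4])
a=.065;b=.025
print([p2w(T,ts(*p),.014) for p in [(150,279),(227,313),(145,502),(67,467)]])
# x+ back; corners order: back-left, back-right, front-right, front-left
pts=[(a,b,.014),(a,-b,.014),(-a,-b,.014),(-a,b,.014)]
obs=[ts(150,279),ts(227,313),ts(145,502),ts(67,467)]
obs2=[sa(80,222),sa(288,193),sa(265,140),sa(68,165)]
for pts_,o,c in ((pts,obs,[T]*4),):
    q2,res=fit(pts_,o,[.6,-.2,-.3],c);print("scr",q2,np.degrees(q2[2]));print(res.tolist())
print(w2p(S,place(q2,pts)).round(1), [o.round(1) for o in obs2])
print("rib",w2p(S,place(q2,[(.05,.01,.062),(.05,-.01,.062),(-.05,-.01,.062),(-.05,.01,.062)])).round(1))
# offcuts
Rm=lambda W:(np.array([[np.cos(q[2]),np.sin(q[2])],[-np.sin(q[2]),np.cos(q[2])]])@(W[:2]-q[:2])).round(4)
for n,t,s in [("A",(244,247),(262,286)),("br",(248,307),(315,232)),("C",(328,232),(168,219)),("D",(312,274),(226,202)),("E",(317,331),(272,161))]:
    print(n,Rm(p2w(T,tc(*t),.129)),Rm(p2w(S,sb(*s),.129)))
print("spanner", [Rm(p2w(T,tc(*t),.131)) for t in [(230,118),(230,154),(400,142)]])
for n,w in [("jar",p2w(T,ts(112,82),.058)),("block",p2w(T,ts(405,234),.022)),("blade",p2w(T,(258.5,235),.002)),("caliper",p2w(T,(325,256),.01)),("hammer",p2w(T,(372,222),.02))]: print(n,w.round(3))
E
```

```text
saw [ 0.58552203  0.13002691 -0.0168674 ] -0.9664307093417096
[[0.3, -0.4], [-0.1, -0.5], [-0.1, 0.2], [-0.2, 0.5]]
saw [ 0.58683021  0.13077254 -0.01410246] -0.8080114251973449
[[0.0, -0.6], [-0.4, -0.9], [-0.2, -0.3], [-0.3, 0.3], [0.8, 0.0], [-0.4, -1.0]]
knob [[0.48885272 0.0621474  0.175     ]] [[222.06940294 193.59316096]] [[303.69465684 197.55039399]] obs [222.4 193.8] [303.8 197.8]
[array([ 0.52092379, -0.26376684,  0.014     ]), array([ 0.49912471, -0.30996297,  0.014     ]), array([ 0.38448613, -0.25572738,  0.014     ]), array([ 0.40638773, -0.20938629,  0.014     ])]
scr [ 0.45276569 -0.25972553 -0.44259134] -25.3586157187307
[[0.3, -0.4], [0.0, -0.5], [-0.3, 0.3], [-0.0, 0.5]]
[[216.  182.6]
 [213.5 172.2]
 [254.7 166.3]
 [258.3 176.4]] [array([215.6, 184. ]), array([257.2, 178.2]), array([252.6, 167.6]), array([213.2, 172.6])]
rib [[219.2 166.3]
 [218.1 162.2]
 [250.9 157.7]
 [252.4 161.7]]
A [0.0145 0.1197] [0.0159 0.1207]
br [-0.0277  0.1156] [-0.0281  0.1143]
C [0.025  0.0623] [0.0256 0.0627]
D [-0.0046  0.0725] [-0.0053  0.0732]
E [-0.0445  0.0679] [-0.043   0.0689]
spanner [array([0.1058, 0.1321]), array([0.08  , 0.1312]), array([0.0884, 0.0138])]
jar [ 0.634 -0.24   0.058]
block [ 0.545 -0.419  0.022]
blade [ 0.364 -0.055  0.002]
caliper [ 0.285 -0.293  0.01 ]
hammer [ 0.403 -0.466  0.02 ]
```

Both cameras agree to within 1.5 mm. The reprojected knob is within 0.4 px, the scraper measures 130 x 50 mm as given, and all five offcuts lie inside the stated strip. Next I'll work out the approach to the scraper.

```bash
cat > d.py <<'E'
import sys,numpy as np
from scipy.spatial.transform import Rotation as R
a=list(map(float,sys.argv[1:]))
c,t=np.array(a[:4]),np.array(a[4:8])
A=R.from_euler('xyz',[180,0,c[3]],degrees=True); B=R.from_euler('xyz',[180,0,t[3]],degrees=True)
print("w",(A.inv()*B).as_rotvec().round(4),"d",A.inv().apply(t[:3]-c[:3]).round(4))
E
cat > o.py <<'E'
from plant import ctrl
o=ctrl.get_obs()
for k in("clock","joint_pos","tool_pos","orientation","force","opening"): print(k, o[k] if isinstance(o[k],float) else o[k].round(4))
E
python3 d.py .26 -.623 .292 -157.323 .4525 -.2595 .19 154.6
```

```text
w [-0.     -0.      0.8391] d [-0.3178  0.2612  0.102 ]
```

```bash
python3 -m creep '[[0,0,0.839,-0.318,0.261,0.102,1],[0,0,0.839,-0.318,0.261,0.102,1],[0,0,0.839,-0.318,0.261,0.102,1],[0,0,0.839,-0.318,0.261,0.102,1],[0,0,0.839,-0.318,0.261,0.102,1],[0,0,0.839,-0.318,0.261,0.102,1],[0,0,0.839,-0.318,0.261,0.102,1],[0,0,0.839,-0.318,0.261,0.102,1],[0,0,0.839,-0.318,0.261,0.102,1],[0,0,0.839,-0.318,0.261,0.102,1],[0,0,0.839,-0.318,0.261,0.102,1],[0,0,0.839,-0.318,0.261,0.102,1]]'; python3 o.py
```

```text
clock: 1.1
tool_pos: [0.4541, -0.256, 0.1888]
orientation: [180.0, -0.1, 154.8]
force: [0.6, 0.7, 0.4]
opening: 0.0875
clock 1.1
joint_pos [-7.841400e+00  1.160820e+01 -2.659260e+01 -4.290000e-02 -5.189180e+01
 -1.073244e+02]
tool_pos [ 0.4541 -0.256   0.1888]
orientation [ 1.799954e+02 -9.850000e-02  1.548076e+02]
force [0.6216 0.6579 0.3804]
opening 0.08754642561744529
```

```bash
python3 - <<'E'
from fit import *
im=ctrl.snapshot("wrist"); cv2.imwrite("pics/w1.png",im)
c=cam("wrist"); q=[.4525,-.2595,np.radians(-25.4)]
print(w2p(c,place(q,[(.05,.01,.062),(.05,-.01,.062),(-.05,-.01,.062),(-.05,.01,.062),(.065,.025,.014),(.065,-.025,.014),(-.065,-.025,.014),(-.065,.025,.014)])).round(0).tolist())
print(ctrl.get_obs()["tool_pos"])
E
```

```text
[[264.0, 259.0], [240.0, 259.0], [239.0, 137.0], [266.0, 137.0], [278.0, 249.0], [228.0, 249.0], [225.0, 115.0], [281.0, 115.0]]
[ 0.45355325 -0.257373    0.18939312]
```

View pics/w1.png

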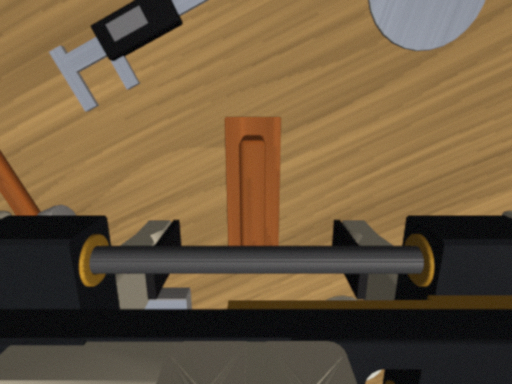

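The wrist view shows the rib centred and square between the fingers, with the sole edges at columns 225 and 281 as predicted. I'll descend and grip.

```bash
python3 -m creep '[[0,0,0,0,0,0.04,1],[0,0,0,0,0,0.075,1],[0,0,0,0,0,0.095,1],[0,0,0,0,0,0.101,1],[0,0,0,0,0,0.101,1],[0,0,0,0,0,0.101,0],[0,0,0,0,0,0.101,0],[0,0,0,0,0,0.101,0],[0,0,0,0,0,0.101,0],[0,0,0,0,0,0.101,0],[0,0,0,0,0,0.101,0],[0,0,0,0,0,0.101,0]]'; python3 o.py
```

```text
clock: 2.15
tool_pos: [0.4531, -0.2594, 0.0895]
orientation: [180.0, 0.0, 154.6]
force: [0.0, -0.2, -0.1]
opening: 0.0463
clock 2.15
joint_pos [-8.234100e+00  1.931790e+01 -3.253270e+01  1.600000e-03 -3.811450e+01
 -1.071573e+02]
tool_pos [ 0.4531 -0.2594  0.0895]
orientation [1.799907e+02 3.360000e-02 1.546099e+02]
force [ 0.0373 -0.1568 -0.1384]
opening 0.04634266990308292
```

```bash
python3 -m creep '[[0,0,0,0,0,0,0],[0,0,0,0,0,0,0],[0,0,0,0,0,0,0],[0,0,0,0,0,0,0],[0,0,0,0,0,0,0],[0,0,0,0,0,0,0],[0,0,0,0,0,0,0]]'; python3 o.py; python3 d.py .4525 -.2595 .089 154.6  .4525 -.2595 .335 179.1; python3 - <<'E'
import numpy as np
a=np.radians(-.9)
for n,p in (("pre",(-.01,.01)),("end",(-.01,.175))):
    print(n,.5865+np.cos(a)*p[0]-np.sin(a)*p[1],.1305+np.sin(a)*p[0]+np.cos(a)*p[1])
E
```

```text
clock: 2.73
tool_pos: [0.453, -0.2593, 0.0891]
orientation: [180.0, -0.0, 154.6]
force: [-0.7, -0.3, -0.5]
opening: 0.0202
clock 2.7333
joint_pos [-8.234300e+00  1.936430e+01 -3.253770e+01 -3.500000e-03 -3.810480e+01
 -1.071554e+02]
tool_pos [ 0.453  -0.2593  0.0891]
orientation [ 1.799999e+02 -7.100000e-03  1.546075e+02]
force [-0.6744 -0.3151 -0.5239]
opening 0.020206681534749537
w [ 0.      0.     -0.4276] d [ 0.     0.    -0.246]
pre 0.5766583068483017 0.1406558394979348
end 0.5792500142047521 0.3056354838574088
```

```bash
python3 d.py .4525 -.2595 .089 154.6  .5767 .1407 .335 179.1; python3 d.py .5767 .1407 .335 179.1 .5767 .1407 .2155 179.1
```

```text
w [ 0.      0.     -0.4276] d [ 0.0595  0.4148 -0.246 ]
w [0. 0. 0.] d [ 0.     -0.      0.1195]
```

```bash
python3 -m creep '[[0,0,0,0,0,-0.04,0],[0,0,0,0,0,-0.08,0],[0,0,0,0,0,-0.12,0],[0,0,0,0,0,-0.16,0],[0,0,0,0,0,-0.20,0],[0,0,0,0,0,-0.24,0],[0,0,0,0,0,-0.246,0],[0,0,0,0,0,-0.246,0]]'; python3 o.py
```

```text
clock: 3.4
tool_pos: [0.4539, -0.2596, 0.3383]
orientation: [179.9, 0.3, 154.6]
force: [-0.1, 0.0, -2.5]
opening: 0.0199
clock 3.4
joint_pos [-8.239800e+00  4.301500e+00 -1.431460e+01  2.210000e-02 -7.103170e+01
 -1.071564e+02]
tool_pos [ 0.4539 -0.2596  0.3383]
orientation [179.9161   0.3428 154.6106]
force [-0.066   0.0282 -2.5118]
opening 0.01989869205959635
```

```bash
python3 -m creep '[[0,0,-0.428,0.0595,0.415,0,0],[0,0,-0.428,0.0595,0.415,0,0],[0,0,-0.428,0.0595,0.415,0,0],[0,0,-0.428,0.0595,0.415,0,0],[0,0,-0.428,0.0595,0.415,0,0],[0,0,-0.428,0.0595,0.415,0,0],[0,0,-0.428,0.0595,0.415,0,0],[0,0,-0.428,0.0595,0.415,0,0],[0,0,-0.428,0.0595,0.415,0,0],[0,0,-0.428,0.0595,0.415,0,0],[0,0,-0.428,0.0595,0.415,0,0],[0,0,-0.428,0.0595,0.415,0,0]]'; python3 o.py; python3 - <<'E'
from h import *
im=ctrl.snapshot("scene"); cv2.imwrite("pics/s2.png",im)
crop(im,180,120,380,300,4,"s2c.png")
print(ctrl.get_obs()["tool_pos"])
E
```

```text
clock: 4.4
tool_pos: [0.5769, 0.1433, 0.3318]
orientation: [-179.9, -0.3, 179.3]
force: [0.0, 0.4, -2.7]
opening: 0.0197
clock 4.4
joint_pos [ 3.274630e+01  1.182910e+01 -6.168000e+00 -4.860000e-02 -7.227880e+01
 -1.234424e+02]
tool_pos [0.5769 0.1433 0.3318]
orientation [-179.8865   -0.2558  179.2887]
force [ 1.5000e-03  3.9000e-01 -2.6667e+00]
opening 0.019662050297741113
[0.57654736 0.14183744 0.33234823]
```

View pics/s2c.png

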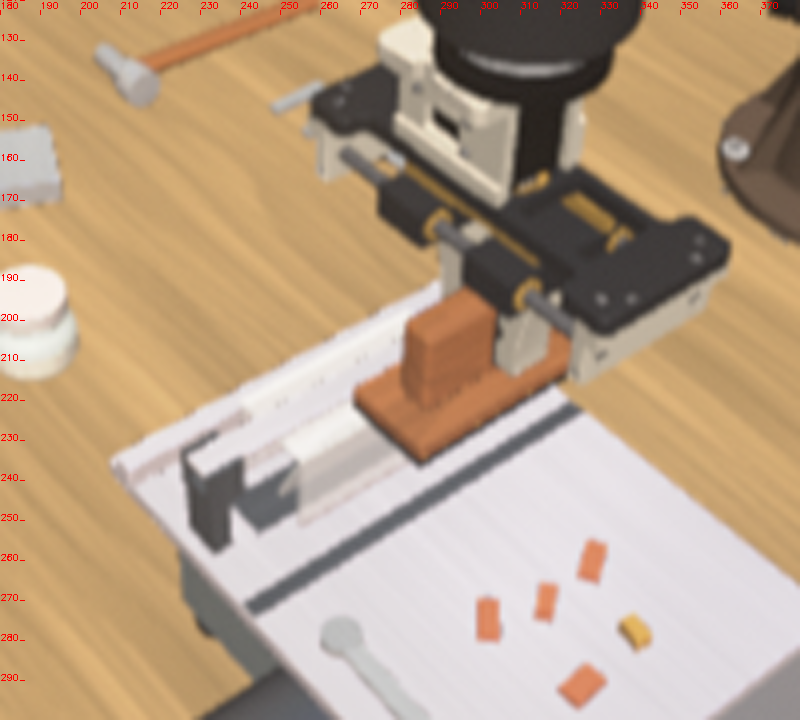

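Scraper is held level above the bare strip, right of the offcuts. I'll lower it to just above the deck.

```bash
python3 -m creep '[[0,0,0,0,0,0.035,0],[0,0,0,0,0,0.07,0],[0,0,0,0,0,0.095,0],[0,0,0,0,0,0.11,0],[0,0,0,0,0,0.116,0],[0,0,0,0,0,0.118,0],[0,0,0,0,0,0.118,0],[0,0,0,0,0,0.118,0]]'; python3 o.py
```

```text
clock: 5.12
tool_pos: [0.5777, 0.1408, 0.2184]
orientation: [180.0, 0.1, 179.1]
force: [0.8, 0.2, -1.0]
opening: 0.0198
clock 5.1167
joint_pos [ 3.252350e+01  1.631140e+01 -1.565660e+01  2.110000e-02 -5.793480e+01
 -1.234275e+02]
tool_pos [0.5777 0.1408 0.2184]
orientation [1.799614e+02 9.100000e-02 1.791072e+02]
force [ 0.7559  0.1824 -0.997 ]
opening 0.01978741519516091
```

```bash
python3 -m creep '[[0,0,0,0,0,0.001,0],[0,0,0,0,0,0.0015,0],[0,0,0,0,0,0.0015,0],[0,0,0,0,0,0.0015,0]]'; python3 o.py; python3 - <<'E'
from h import *
for n in("scene","wrist"):
    im=ctrl.snapshot(n); cv2.imwrite(f"pics/{n}3.png",im)
crop(cv2.imread("pics/scene3.png"),240,170,400,300,5,"s3c.png")
o=ctrl.get_obs();print(o["tool_pos"],o["force"])
E
```

```text
clock: 5.45
tool_pos: [0.5773, 0.1411, 0.2161]
orientation: [180.0, 0.0, 179.1]
force: [0.2, -0.1, -2.5]
opening: 0.0197
clock 5.45
joint_pos [ 3.256740e+01  1.642770e+01 -1.580900e+01  7.000000e-04 -5.772180e+01
 -1.234323e+02]
tool_pos [0.5773 0.1411 0.2161]
orientation [1.799776e+02 3.500000e-02 1.791354e+02]
force [ 0.2107 -0.075  -2.5247]
opening 0.01967161475248078
[0.57724931 0.1411267  0.21589021] [ 0.43742074 -0.21313548 -1.21285397]
```

View pics/s3c.png

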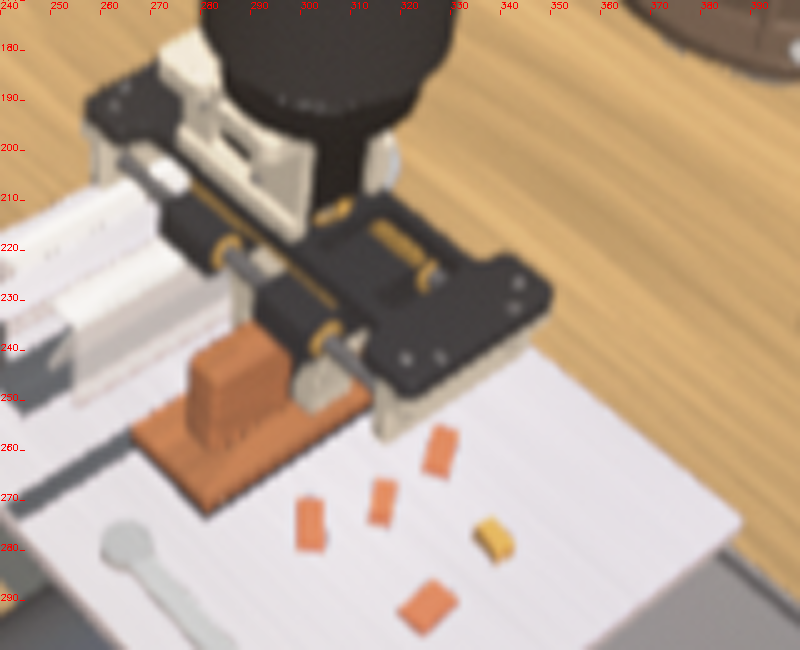

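View pics/wrist3.png

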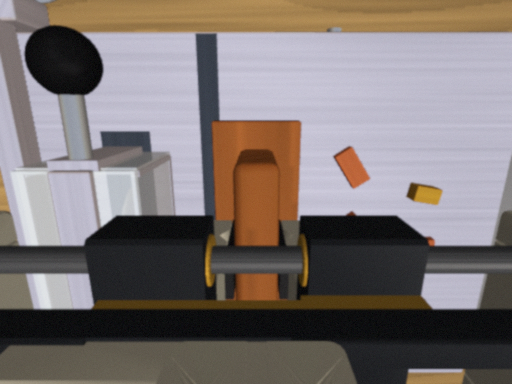

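The sole is about 1.5 mm above the deck, and all five offcuts lie to its left within its length. I'll sweep along tool +y.

```bash
python3 -m creep '[[0,0,0,0,0.008,0,0],[0,0,0,0,0.018,0,0],[0,0,0,0,0.028,0,0],[0,0,0,0,0.038,0,0],[0,0,0,0,0.048,0,0],[0,0,0,0,0.058,0,0],[0,0,0,0,0.068,0,0],[0,0,0,0,0.078,0,0],[0,0,0,0,0.088,0,0],[0,0,0,0,0.098,0,0]]'; python3 o.py;python3 - <<'E'
from h import *
im=ctrl.snapshot("scene")
crop(im,240,170,400,320,5,"s4c.png")
E
```

```text
clock: 6.38
tool_pos: [0.5787, 0.2401, 0.2156]
orientation: [-180.0, -0.0, 179.1]
force: [-0.2, -0.9, -1.2]
opening: 0.0196
clock 6.3833
joint_pos [ 4.035990e+01  1.930790e+01 -1.165580e+01 -6.000000e-04 -5.904150e+01
 -1.312267e+02]
tool_pos [0.5787 0.2401 0.2156]
orientation [-1.799969e+02 -4.200000e-03  1.791329e+02]
force [-0.1638 -0.9474 -1.2481]
opening 0.019566215410292968
```

View pics/s4c.png

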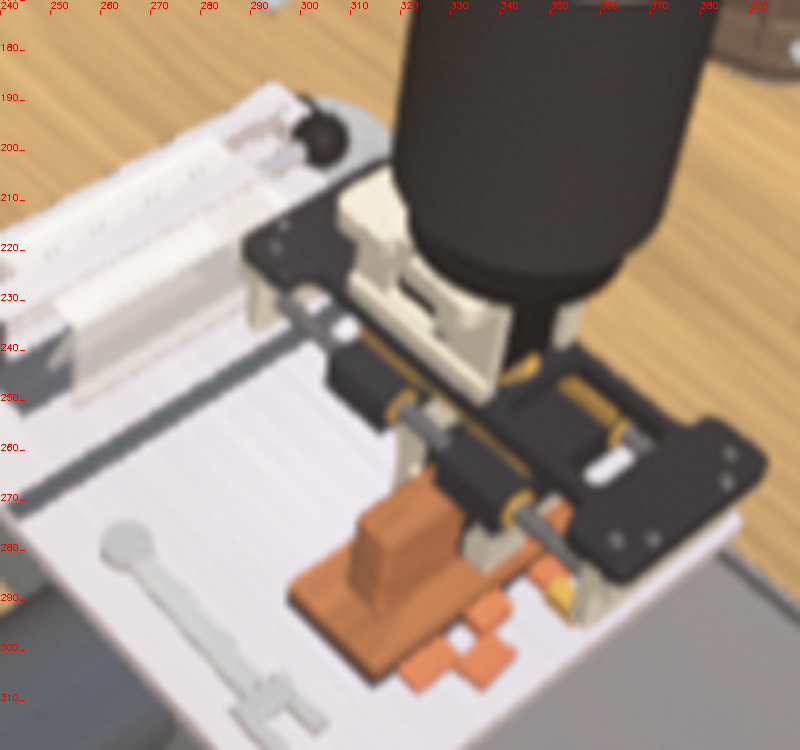

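All five offcuts are gathered ahead of the sole. I'll carry on over the edge.

```bash
python3 -m creep '[[0,0,0,0,0.010,0,0],[0,0,0,0,0.020,0,0],[0,0,0,0,0.030,0,0],[0,0,0,0,0.040,0,0],[0,0,0,0,0.050,0,0],[0,0,0,0,0.060,0,0],[0,0,0,0,0.068,0,0],[0,0,0,0,0.072,0,0],[0,0,0,0,0.072,0,0],[0,0,0,0,0.072,0,0]]'; python3 o.py;python3 - <<'E'
from h import *
im=ctrl.snapshot("scene")
crop(im,240,190,440,380,4,"s5c.png")
im=ctrl.snapshot("top")
crop(im,110,115,255,215,5,"t5c.png")
E
```

```text
clock: 7.27
tool_pos: [0.5797, 0.3111, 0.2155]
orientation: [-180.0, -0.0, 179.1]
force: [-0.2, 0.4, -1.4]
opening: 0.0199
clock 7.2667
joint_pos [ 4.516960e+01  2.206280e+01 -7.449100e+00 -1.600000e-03 -6.050780e+01
 -1.360254e+02]
tool_pos [0.5797 0.3111 0.2155]
orientation [-1.799868e+02 -1.470000e-02  1.791434e+02]
force [-0.1899  0.4163 -1.4399]
opening 0.019937622544549775
```

View pics/s5c.png

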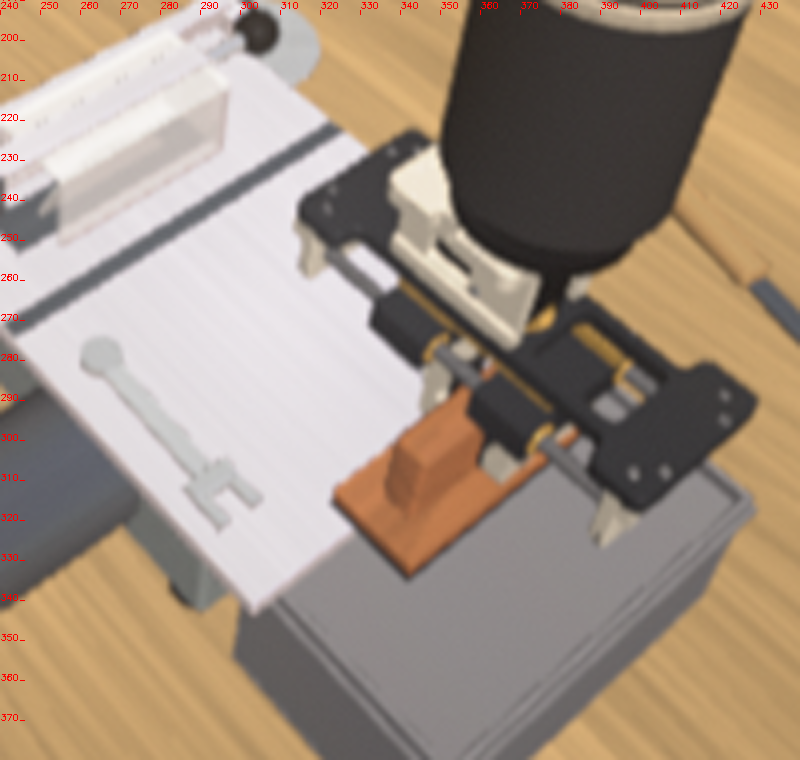

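View pics/t5c.png

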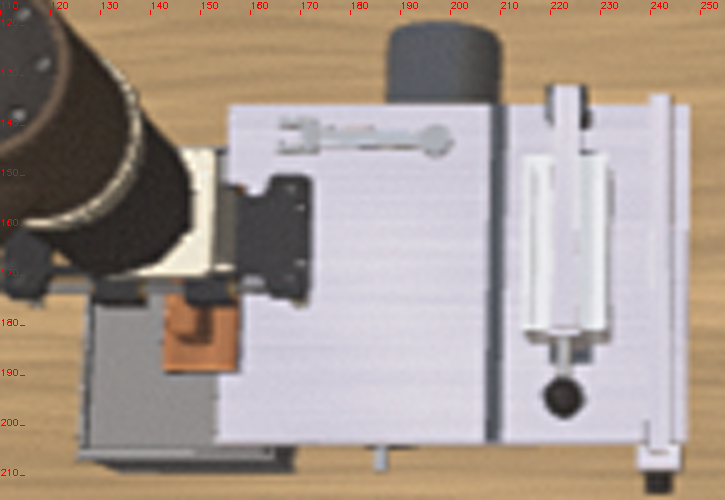

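The deck is clear except for the spanner; the bin's inside is hidden under the scraper. I'll lift and look.

```bash
python3 -m creep '[[0,0,0,0,0.0,-0.02,0],[0,0,0,0,0,-0.06,0],[0,0,0,0,0,-0.10,0],[0,0,0,0,-0.03,-0.12,0],[0,0,0,0,-0.07,-0.12,0],[0,0,0,0,-0.11,-0.12,0],[0,0,0,0,-0.15,-0.12,0],[0,0,0,0,-0.17,-0.12,0],[0,0,0,0,-0.17,-0.12,0]]'; python3 o.py;python3 - <<'E'
from h import *
im=ctrl.snapshot("scene")
crop(im,240,190,440,380,4,"s6c.png")
im=ctrl.snapshot("top")
crop(im,110,115,255,215,5,"t6c.png")
E
```

```text
clock: 8.12
tool_pos: [0.5766, 0.1366, 0.3366]
orientation: [180.0, 0.0, 178.9]
force: [-0.7, -0.5, -2.2]
opening: 0.02
clock 8.1167
joint_pos [ 3.222410e+01  1.134850e+01 -6.186000e+00  1.860000e-02 -7.243480e+01
 -1.233176e+02]
tool_pos [0.5766 0.1366 0.3366]
orientation [1.799980e+02 3.540000e-02 1.789121e+02]
force [-0.6719 -0.4682 -2.177 ]
opening 0.019962667142243474
```

View pics/s6c.png

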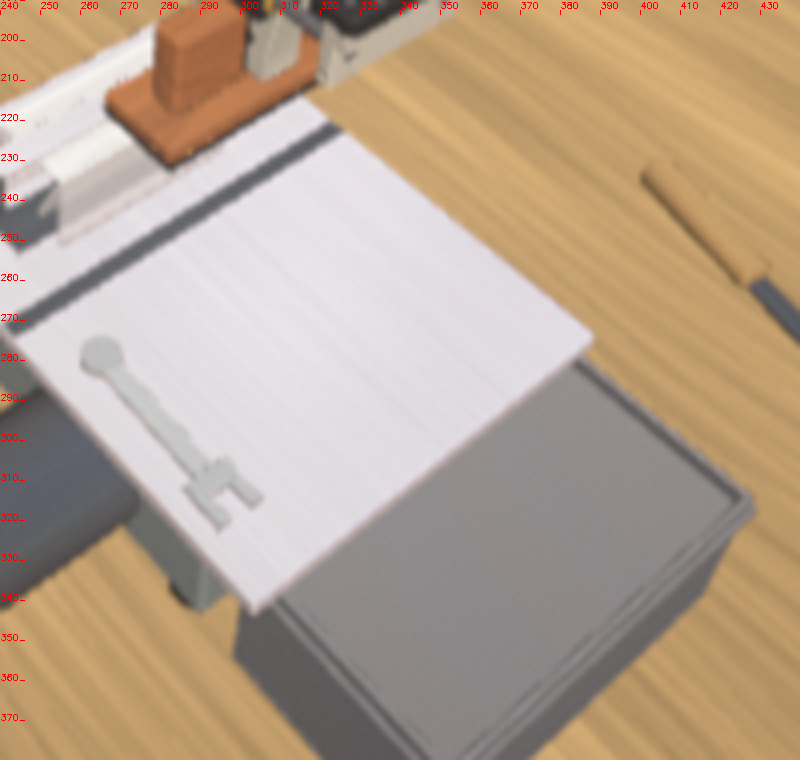

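View pics/t6c.png

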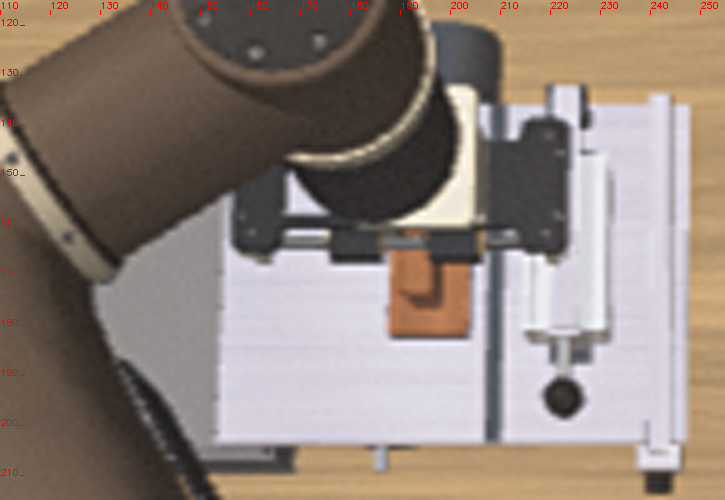

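No offcuts are left on the deck, but none can be seen in the bin yet. I'll check what the deck edge hides.

```bash
python3 - <<'E'
from fit import *
for n in("scene","top","wrist"):
    K,r,t=cam(n);print(n,(-cv2.Rodrigues(r)[0].T@t).round(3), (cv2.Rodrigues(r)[0].T@[0,0,1]).round(2))
q=[.5865,.1305,np.radians(-.9)]
# saw-frame y of floor point (z=.006) hidden behind the deck edge (y=.17,z=.125), per x
for n in("scene","top"):
    c=cam(n)
    for x in(-.06,0,.05):
        P=place(q,[(x,.17,.125)]); px=w2p(c,P)[0]; W=p2w(c,px,.01)
        print(n,x,px.round(0),"floor point y,x rel saw",(W[:2]-np.array(q[:2])).round(3))
E
```

```text
scene [0.995 0.525 0.812] [-0.47 -0.57 -0.67]
top [ 0.243 -0.056  1.586] [ 0.17 -0.   -0.99]
wrist [0.507 0.141 0.429] [ 0.26 -0.   -0.96]
scene -0.06 [369. 289.] floor point y,x rel saw [-0.135  0.134]
scene 0 [349. 305.] floor point y,x rel saw [-0.065  0.132]
scene 0.05 [330. 320.] floor point y,x rel saw [-0.007  0.132]
top -0.06 [153. 186.] floor point y,x rel saw [-0.035  0.199]
top 0 [154. 168.] floor point y,x rel saw [0.03  0.198]
top 0.05 [155. 154.] floor point y,x rel saw [0.084 0.197]
```

```bash
python3 - <<'E'
from fit import *
q=[.5865,.1305,np.radians(-.9)]
c=cam("scene");im=ctrl.snapshot("scene");cv2.imwrite("pics/s7.png",im)
for bx in(-.01,):
  for cy in (.205,):
    for z in(.1,.004):
        P=[(bx+sx*.108,cy+sy*.063,z) for sx,sy in((1,1),(-1,1),(-1,-1),(1,-1))]
        pts=w2p(c,place(q,P)); print(z,((pts-[240,190])*4).round(0).tolist())
m=ctrl.snapshot("wrist");cv2.imwrite("pics/w7.png",m)
# contrast-boost of bin region
g=im[250:384,290:440];g=cv2.normalize(g,None,0,255,cv2.NORM_MINMAX)
lab=im[230:384,270:440].astype(int);print("red pixels",np.argwhere((im[:,:,2].astype(int)-im[:,:,0]>60))[:0])
e=im.astype(float)[250:384,270:440];e=np.clip((e-90)*3,0,255).astype(np.uint8);cv2.imwrite("pics/s7e.png",cv2.resize(e,None,fx=4,fy=4))
E
```

```text
0.1 [[438.0, 776.0], [741.0, 499.0], [541.0, 331.0], [241.0, 560.0]]
0.004 [[406.0, 862.0], [690.0, 596.0], [508.0, 432.0], [227.0, 655.0]]
red pixels []
```

View pics/s7e.png

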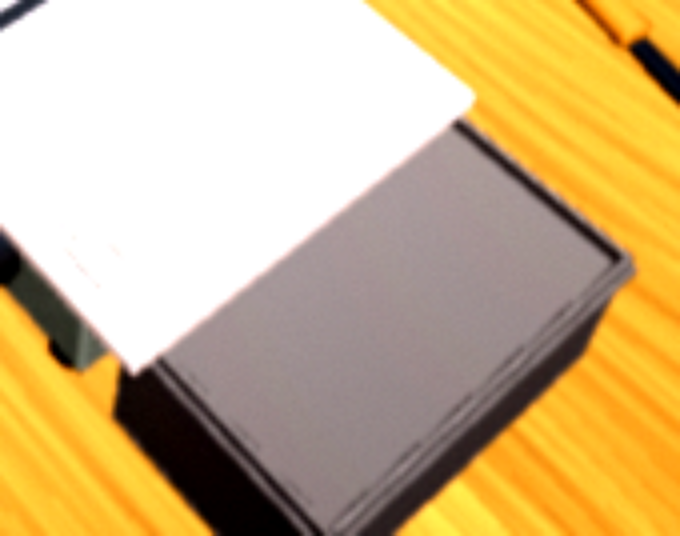

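View pics/w7.png

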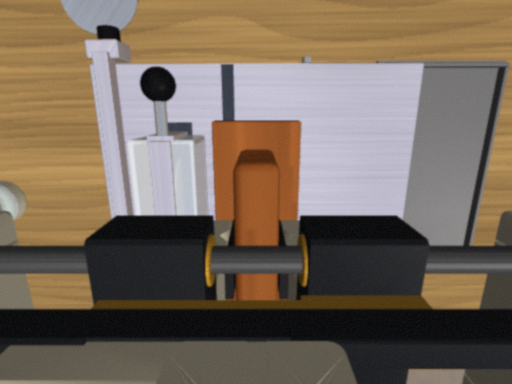

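The bin's grey surface looks featureless and shallow. I'll look straight down into it with the wrist camera before putting the scraper down.

```bash
python3 -m creep '[[0,0,0,-0.03,0.04,0,0],[0,0,0,-0.05,0.08,0,0],[0,0,0,-0.05,0.11,0,0],[0,0,0,-0.05,0.11,0,0],[0,0,0,-0.05,0.11,0,0]]'; python3 - <<'E'
from fit import *
m=ctrl.snapshot("wrist");cv2.imwrite("pics/w8.png",m);crop(m,256,0,512,230,3,"w8c.png")
q=[.5865,.1305,np.radians(-.9)];c=cam("wrist")
for z in(.1,.004):
    P=[(-.01+sx*.106,.205+sy*.061,z) for sx,sy in((1,1),(-1,1),(-1,-1),(1,-1))]
    print(z,w2p(c,place(q,P)).round(0).tolist())
E
```

```text
clock: 8.73
tool_pos: [0.6288, 0.2535, 0.3338]
orientation: [-179.9, -0.1, 179.3]
force: [-0.5, -0.2, -1.6]
opening: 0.0196
0.1 [[377.0, 219.0], [401.0, 19.0], [278.0, 19.0], [274.0, 219.0]]
0.004 [[352.0, 196.0], [366.0, 41.0], [273.0, 40.0], [270.0, 196.0]]
```

View pics/w8c.png

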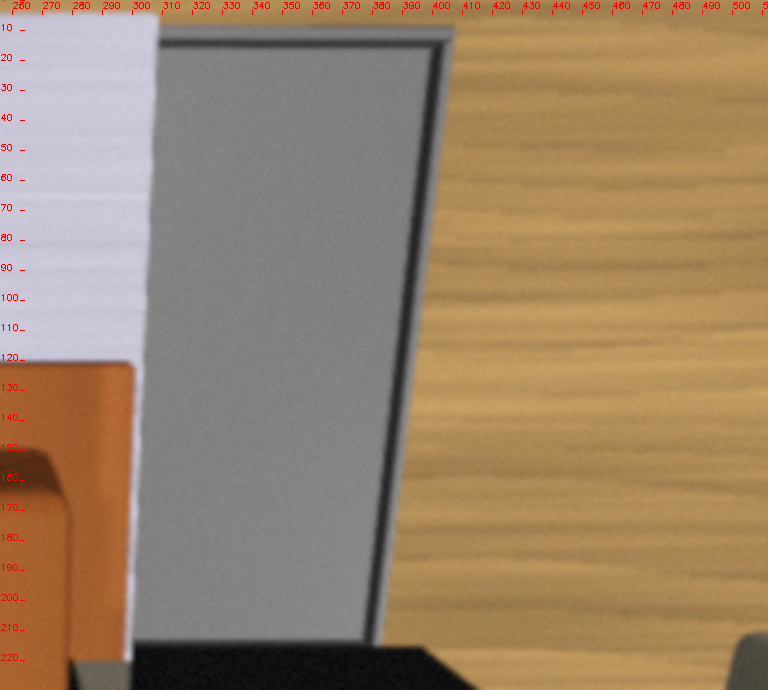

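The rim fits my model, but the grey surface sits only about 10 mm below it and is bare. The bin's fill seems to be drawn as opaque, so it hides what falls in. I see no offcut on the deck, the rim or the bench. I'll carry the scraper back and check again with the arm out of the way.

```bash
python3 d.py .6284 .2499 .3355 179.1 .4525 -.2595 .3355 154.6
```

```text
w [-0.     -0.      0.4276] d [ 0.1679 -0.5121 -0.    ]
```

```bash
python3 -m creep '[[0,0,0.428,0.168,-0.512,0,0],[0,0,0.428,0.168,-0.512,0,0],[0,0,0.428,0.168,-0.512,0,0],[0,0,0.428,0.168,-0.512,0,0],[0,0,0.428,0.168,-0.512,0,0],[0,0,0.428,0.168,-0.512,0,0],[0,0,0.428,0.168,-0.512,0,0],[0,0,0.428,0.168,-0.512,0,0],[0,0,0.428,0.168,-0.512,0,0],[0,0,0.428,0.168,-0.512,0,0],[0,0,0.428,0.168,-0.512,0,0],[0,0,0.428,0.168,-0.512,0,0]]'; python3 -m creep '[[0,0,0,0,0,0,0]]'; python3 o.py
```

```text
clock: 9.78
tool_pos: [0.464, -0.2242, 0.3365]
orientation: [180.0, 0.1, 154.6]
force: [1.2, 0.3, -2.1]
opening: 0.0202
clock: 9.87
tool_pos: [0.4624, -0.2276, 0.3363]
orientation: [-179.9, 0.0, 154.3]
force: [0.5, 0.9, -1.5]
opening: 0.0196
clock 9.8667
joint_pos [-4.316500e+00  3.782900e+00 -1.517110e+01  7.530000e-02 -7.104140e+01
 -1.113841e+02]
tool_pos [ 0.4624 -0.2276  0.3363]
orientation [-1.799353e+02  3.030000e-02  1.543239e+02]
force [ 0.4603  0.853  -1.4997]
opening 0.019635107695412872
```

It stopped about 35 mm short of the old spot. That patch of bench is free, so I'll set the scraper down there.

```bash
python3 -m creep '[[0,0,0,0,0,0.04,0],[0,0,0,0,0,0.08,0],[0,0,0,0,0,0.12,0],[0,0,0,0,0,0.16,0],[0,0,0,0,0,0.20,0],[0,0,0,0,0,0.225,0],[0,0,0,0,0,0.238,0],[0,0,0,0,0,0.243,0],[0,0,0,0,0,0.2455,0],[0,0,0,0,0,0.2455,0],[0,0,0,0,0,0.2455,0]]'; python3 o.py
```

```text
clock: 10.78
tool_pos: [0.4666, -0.2226, 0.0915]
orientation: [180.0, 0.1, 154.6]
force: [0.0, 0.5, -2.2]
opening: 0.0198
clock 10.7833
joint_pos [-3.714700e+00  1.871690e+01 -3.316460e+01  2.160000e-02 -3.798820e+01
 -1.116838e+02]
tool_pos [ 0.4666 -0.2226  0.0915]
orientation [1.799642e+02 1.260000e-01 1.546185e+02]
force [ 0.0486  0.48   -2.2184]
opening 0.019763940478116623
```

```bash
python3 -m creep '[[0,0,0,0,0,0.001,0],[0,0,0,0,0,0.0015,0],[0,0,0,0,0,0.0015,0],[0,0,0,0,0,0.0015,0]]'; python3 o.py
```

```text
clock: 11.12
tool_pos: [0.466, -0.2224, 0.0891]
orientation: [180.0, 0.0, 154.6]
force: [0.1, 0.8, -1.3]
opening: 0.0198
clock 11.1167
joint_pos [-3.706300e+00  1.891490e+01 -3.329340e+01  4.000000e-04 -3.774210e+01
 -1.116853e+02]
tool_pos [ 0.466  -0.2224  0.0891]
orientation [1.799819e+02 4.620000e-02 1.546088e+02]
force [ 0.0821  0.8497 -1.3022]
opening 0.019766480450263742
```

```bash
python3 -m creep '[[0,0,0,0,0,0,1],[0,0,0,0,0,0,1],[0,0,0,0,0,0,1],[0,0,0,0,0,0,1],[0,0,0,0,0,0,1],[0,0,0,0,0,0,1],[0,0,0,0,0,0,1],[0,0,0,0,0,-0.02,1],[0,0,0,0,0,-0.06,1],[0,0,0,0,0,-0.10,1],[0,0,0,0,0,-0.14,1],[0,0,0,0,0,-0.18,1]]'; python3 o.py; python3 - <<'E'
from h import *
im=ctrl.snapshot("scene");cv2.imwrite("pics/s9.png",im)
im=ctrl.snapshot("top");cv2.imwrite("pics/t9.png",im);crop(im,110,115,270,215,5,"t9c.png")
E
```

```text
clock: 12.12
tool_pos: [0.4652, -0.2223, 0.2707]
orientation: [-180.0, -0.0, 154.6]
force: [1.5, -0.5, -0.7]
opening: 0.0866
clock 12.1167
joint_pos [-3.705900e+00  6.411600e+00 -2.101380e+01 -6.000000e-04 -6.258410e+01
 -1.116855e+02]
tool_pos [ 0.4652 -0.2223  0.2707]
orientation [-1.799970e+02 -9.000000e-03  1.546084e+02]
force [ 1.4819 -0.5403 -0.7068]
opening 0.08658936478391357
```

View pics/s9.png

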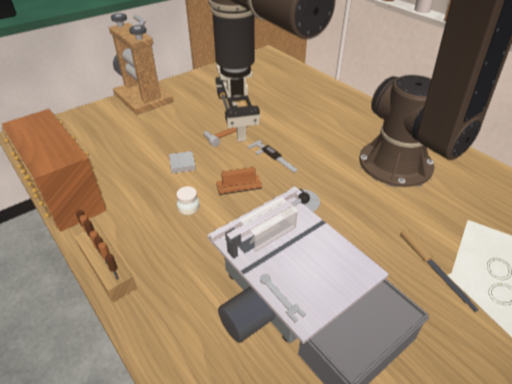

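View pics/t9.png

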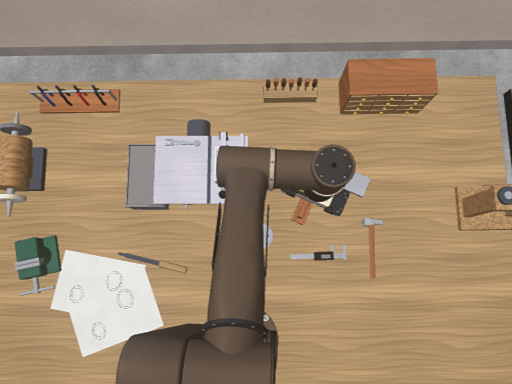

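View pics/t9c.png

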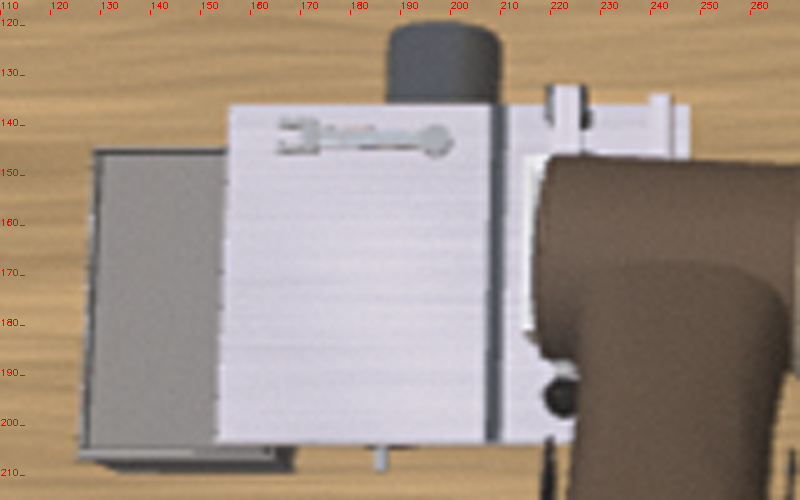

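Scraper stands upright (scene pixel 240,180). There are no offcuts on the deck or bench, nothing else has moved, and the guard is down. Next is the knob.

```bash
python3 - <<'E'
from fit import *
q=[.5865,.1305,np.radians(-.9)]
print(place(q,[(.1-.197,-.07,.175)]))
for a in np.radians([0,15,30,45]):
    print(place(q,[(.1-.197*np.cos(a)-.005*np.sin(a),-.07,.18+.197*np.sin(a)-.005*np.cos(a))]).round(4))
E
python3 d.py .4655 -.2223 .27 154.6 .4884 .0620 .30 179.1; python3 d.py .4884 .0620 .30 179.1 .4884 .0620 .222 179.1
```

```text
[[0.48841245 0.06203225 0.175     ]]
[[0.4884 0.062  0.175 ]]
[[0.4938 0.0619 0.2262]]
[[0.5123 0.0617 0.2742]]
[[0.5426 0.0612 0.3158]]
w [ 0.      0.     -0.4276] d [ 0.1013  0.2666 -0.03  ]
w [0. 0. 0.] d [ 0.    -0.     0.078]
```

```bash
python3 -m creep '[[0,0,0,0,0,-0.03,1],[0,0,-0.428,0.101,0.267,-0.03,1],[0,0,-0.428,0.101,0.267,-0.03,1],[0,0,-0.428,0.101,0.267,-0.03,1],[0,0,-0.428,0.101,0.267,-0.03,1],[0,0,-0.428,0.101,0.267,-0.03,1],[0,0,-0.428,0.101,0.267,-0.03,1],[0,0,-0.428,0.101,0.267,-0.03,1],[0,0,-0.428,0.101,0.267,-0.03,1],[0,0,-0.428,0.101,0.267,-0.03,1],[0,0,-0.428,0.101,0.267,-0.03,1]]'; python3 o.py; python3 - <<'E'
from fit import *
im=ctrl.snapshot("scene");cv2.imwrite("pics/s10.png",im);crop(im,180,110,360,270,4,"s10c.png")
m=ctrl.snapshot("wrist");cv2.imwrite("pics/w10.png",m)
c=cam("wrist");print("knob pred",w2p(c,[(.4884,.062,.175)]), ctrl.get_obs()["tool_pos"])
E
```

```text
clock: 13.13
tool_pos: [0.4888, 0.0623, 0.2984]
orientation: [-180.0, -0.0, 179.2]
force: [-0.3, -0.5, 0.2]
opening: 0.0873
clock 13.1333
joint_pos [ 3.016360e+01  2.920600e+00 -2.110450e+01 -2.600000e-03 -6.600760e+01
 -1.209707e+02]
tool_pos [0.4888 0.0623 0.2984]
orientation [-1.799852e+02 -2.920000e-02  1.791919e+02]
force [-0.3007 -0.5029  0.1798]
opening 0.08734604824309192
knob pred [[256.46743493 202.05245254]] [0.48890095 0.06131176 0.29855941]
```

View pics/s10c.png

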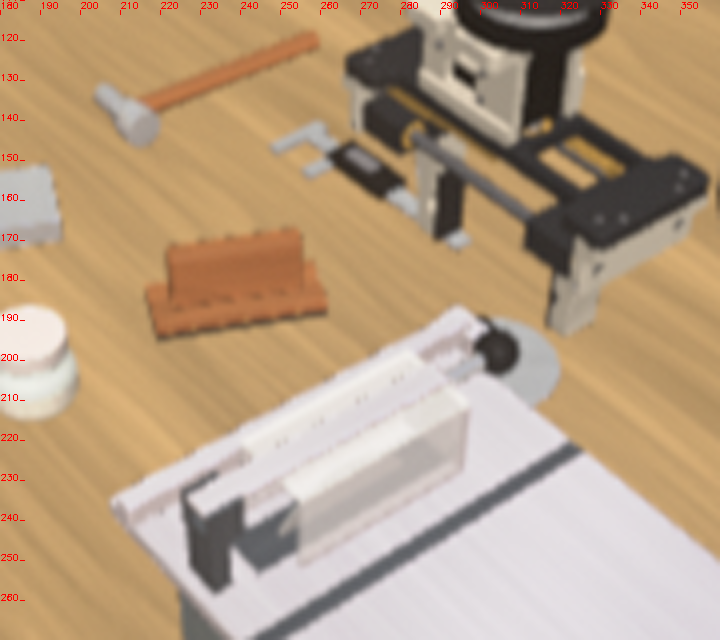

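View pics/w10.png

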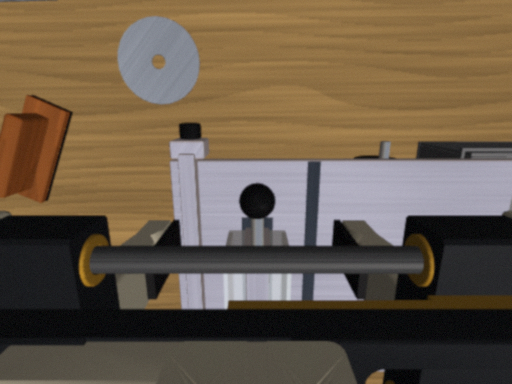

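The knob is at wrist pixel (258,200), against (256,202) predicted, and centred between the fingers. I'll descend and pinch it.

```bash
python3 -m creep '[[0,0,0,0,0,0.03,1],[0,0,0,0,0,0.055,1],[0,0,0,0,0,0.07,1],[0,0,0,0,0,0.077,1],[0,0,0,0,0,0.077,1],[0,0,0,0,0,0.077,0],[0,0,0,0,0,0.077,0],[0,0,0,0,0,0.077,0],[0,0,0,0,0,0.077,0],[0,0,0,0,0,0.077,0],[0,0,0,0,0,0.077,0],[0,0,0,0,0,0.077,0]]';python3 -m creep '[[0,0,0,0,0,0,0],[0,0,0,0,0,0,0],[0,0,0,0,0,0,0],[0,0,0,0,0,0,0],[0,0,0,0,0,0,0],[0,0,0,0,0,0,0]]'; python3 o.py; python3 - <<'E'
from h import *
m=ctrl.snapshot("scene");crop(m,240,130,360,240,6,"s11.png")
E
```

```text
clock: 14.23
tool_pos: [0.4891, 0.0622, 0.2219]
orientation: [180.0, 0.0, 179.1]
force: [0.0, 0.3, 0.3]
opening: 0.0466
clock: 14.73
tool_pos: [0.4891, 0.0621, 0.2216]
orientation: [-180.0, -0.0, 179.1]
force: [-0.6, 1.1, -0.2]
opening: 0.0263
clock 14.7333
joint_pos [ 3.013500e+01  6.847400e+00 -2.757110e+01  2.100000e-03 -5.558640e+01
 -1.210085e+02]
tool_pos [0.4891 0.0621 0.2216]
orientation [-1.799959e+02 -3.300000e-03  1.791277e+02]
force [-0.5602  1.1202 -0.233 ]
opening 0.02631638562322759
```

View pics/s11.png

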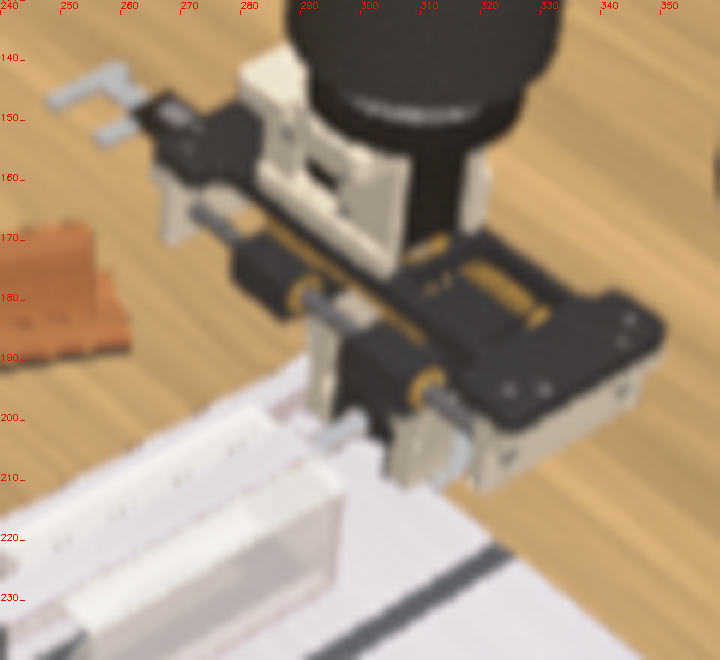

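```bash
python3 - <<'E'
import numpy as np
f=lambda a:np.array([-.197*np.cos(a)-.005*np.sin(a),.197*np.sin(a)-.005*np.cos(a)])
for a0,a1 in((0,23),(23,45)):
    print([[round(-v[0],4),round(-v[1],4)] for v in [f(np.radians(a0+(a1-a0)*k/12))-f(np.radians(a0)) for k in range(1,13)]])
E
```

```text
[[np.float64(0.0001), np.float64(-0.0066)], [np.float64(-0.0001), np.float64(-0.0132)], [np.float64(-0.0005), np.float64(-0.0198)], [np.float64(-0.0011), np.float64(-0.0263)], [np.float64(-0.0019), np.float64(-0.0329)], [np.float64(-0.003), np.float64(-0.0394)], [np.float64(-0.0042), np.float64(-0.0458)], [np.float64(-0.0057), np.float64(-0.0523)], [np.float64(-0.0074), np.float64(-0.0586)], [np.float64(-0.0093), np.float64(-0.065)], [np.float64(-0.0114), np.float64(-0.0712)], [np.float64(-0.0137), np.float64(-0.0774)]]
[[np.float64(-0.0024), np.float64(-0.0058)], [np.float64(-0.005), np.float64(-0.0116)], [np.float64(-0.0078), np.float64(-0.0172)], [np.float64(-0.0107), np.float64(-0.0228)], [np.float64(-0.0139), np.float64(-0.0283)], [np.float64(-0.0172), np.float64(-0.0336)], [np.float64(-0.0207), np.float64(-0.0389)], [np.float64(-0.0243), np.float64(-0.0441)], [np.float64(-0.0281), np.float64(-0.0491)], [np.float64(-0.0321), np.float64(-0.054)], [np.float64(-0.0362), np.float64(-0.0588)], [np.float64(-0.0405), np.float64(-0.0634)]]
```

First a small lift to test the hold.

```bash
python3 -m creep '[[0,0,0,0,0,-0.003,0],[0,0,0,0,0,-0.0066,0],[0,0,0,0,0,-0.010,0],[0,0,0,-0.0001,0,-0.0132,0],[0,0,0,-0.0001,0,-0.0132,0],[0,0,0,-0.0001,0,-0.0132,0]]'; python3 o.py; python3 - <<'E'
from h import *
m=ctrl.snapshot("scene");crop(m,200,130,360,260,5,"s12.png")
m=ctrl.snapshot("wrist");cv2.imwrite("pics/w12.png",m)
E
```

```text
clock: 15.28
tool_pos: [0.4891, 0.0621, 0.235]
orientation: [180.0, 0.0, 179.1]
force: [0.4, 0.9, -1.8]
opening: 0.0265
clock 15.2833
joint_pos [ 3.012940e+01  6.053000e+00 -2.651940e+01 -9.400000e-03 -5.741490e+01
 -1.209978e+02]
tool_pos [0.4891 0.0621 0.235 ]
orientation [1.799866e+02 6.800000e-03 1.791265e+02]
force [ 0.4254  0.8928 -1.833 ]
opening 0.026466778919930836
```

View pics/s12.png

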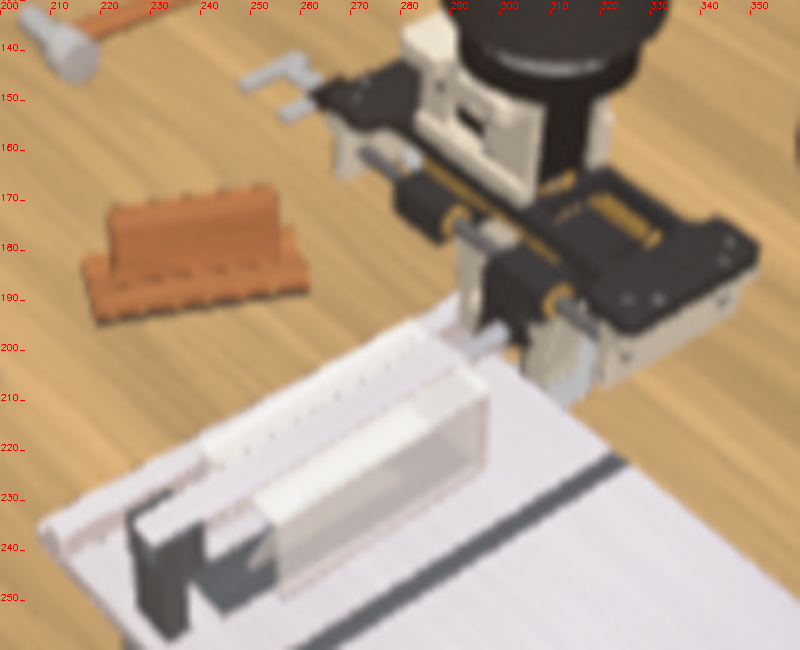

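View pics/w12.png

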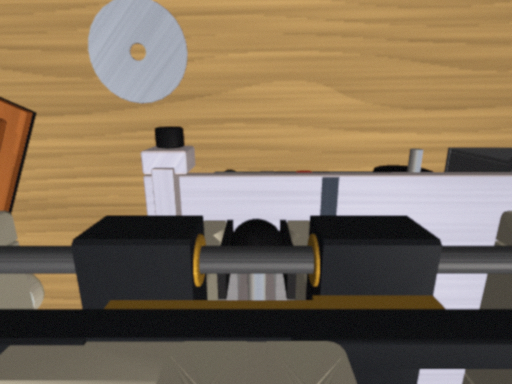

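The guard follows the lift with about 1.6 N at the knob. I'll continue along the arc.

```bash
python3 -m creep '[[0,0,0,-0.0002,0,-0.0033,0],[0,0,0,-0.0004,0,-0.0066,0],[0,0,0,-0.001,0,-0.0131,0],[0,0,0,-0.0018,0,-0.0197,0],[0,0,0,-0.0029,0,-0.0262,0],[0,0,0,-0.0041,0,-0.0326,0],[0,0,0,-0.0056,0,-0.0391,0],[0,0,0,-0.0073,0,-0.0454,0],[0,0,0,-0.0092,0,-0.0518,0],[0,0,0,-0.0113,0,-0.058,0],[0,0,0,-0.0136,0,-0.0642,0],[0,0,0,-0.0136,0,-0.0642,0]]'; python3 o.py;python3 -m creep '[[0,0,0,-0.0012,0,-0.0029,0],[0,0,0,-0.0037,0,-0.0087,0],[0,0,0,-0.0064,0,-0.0144,0],[0,0,0,-0.0092,0,-0.02,0],[0,0,0,-0.0139,0,-0.0283,0],[0,0,0,-0.0172,0,-0.0336,0],[0,0,0,-0.0207,0,-0.0389,0],[0,0,0,-0.0243,0,-0.0441,0],[0,0,0,-0.0281,0,-0.0491,0],[0,0,0,-0.0321,0,-0.054,0],[0,0,0,-0.0362,0,-0.0588,0],[0,0,0,-0.0405,0,-0.0634,0]]';python3 -m creep '[[0,0,0,0,0,0,0],[0,0,0,0,0,0,0],[0,0,0,0,0,0,0],[0,0,0,0,0,0,0]]'; python3 o.py
```

```text
clock: 16.38
tool_pos: [0.5031, 0.0619, 0.3002]
orientation: [180.0, 0.0, 179.1]
force: [-2.0, 1.0, -1.8]
opening: 0.0263
clock 16.3833
joint_pos [ 2.92546e+01  4.23540e+00 -1.94290e+01  4.20000e-03 -6.63177e+01
 -1.20129e+02]
tool_pos [0.5031 0.0619 0.3002]
orientation [1.799943e+02 1.740000e-02 1.791272e+02]
force [-2.0404  1.0394 -1.7995]
opening 0.026261906889628383
clock: 17.38
tool_pos: [0.5437, 0.0614, 0.363]
orientation: [180.0, 0.0, 179.1]
force: [-3.2, 2.8, -0.4]
opening: 0.026
clock: 17.72
tool_pos: [0.543, 0.0614, 0.3622]
orientation: [180.0, -0.0, 179.1]
force: [-3.4, 2.7, 0.2]
opening: 0.0265
clock 17.7167
joint_pos [ 2.698570e+01  6.166300e+00 -9.118400e+00 -1.280000e-02 -7.472920e+01
 -1.178501e+02]
tool_pos [0.543  0.0614 0.3622]
orientation [ 1.799956e+02 -1.810000e-02  1.791322e+02]
force [-3.3842  2.7455  0.1737]
opening 0.026535307880662235
```

```bash
python3 - <<'E'
from fit import *
m=ctrl.snapshot("scene");cv2.imwrite("pics/s13.png",m);crop(m,200,80,360,230,5,"s13c.png")
q=[.5865,.1305,np.radians(-.9)]
c=cam("scene")
for d in(40,45,50):
    a=np.radians(d)
    H=[(-.197,0,-.005),(-.155,.027,.005),(-.155,.027,-.052)]
    P=[(.1+x*np.cos(a)+z*np.sin(a)*1.0*0+ (z*np.sin(-a)*-1*0),-.07+y,0) for x,y,z in H]
    # positive q lifts front (-x): x'=x cos q + z sin q, z'=-x sin q + z cos q
    P=[(.1+x*np.cos(a)+z*np.sin(a),-.07+y,.18-x*np.sin(a)+z*np.cos(a)) for x,y,z in H]
    print(d,((w2p(c,place(q,P))-[200,80])*5).round(0).tolist())
E
```

```text
40 [[466.0, 403.0], [435.0, 511.0], [496.0, 554.0]]
45 [[447.0, 388.0], [418.0, 502.0], [488.0, 537.0]]
50 [[425.0, 375.0], [399.0, 495.0], [477.0, 521.0]]
```

View pics/s13c.png

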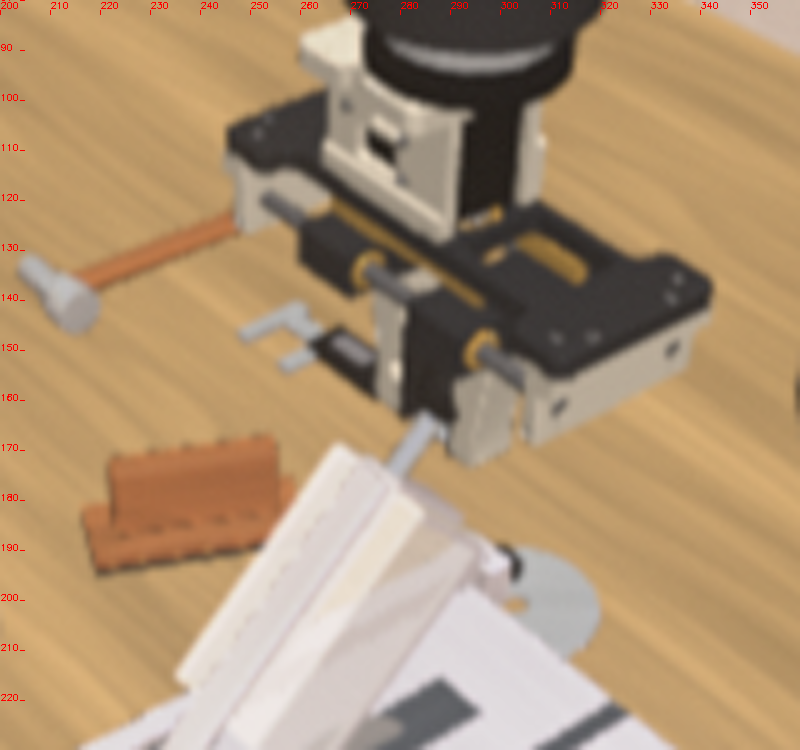

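View pics/s13.png

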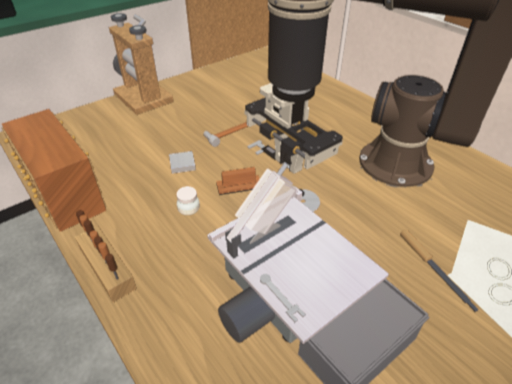

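The hood sits on the 45° prediction: its front top corner is at crop (420,508), against (418,502) predicted. I'll hold a moment to confirm it is still, then hand in.

```bash
python3 -m creep '[[0,0,0,0,0,0,0],[0,0,0,0,0,0,0],[0,0,0,0,0,0,0],[0,0,0,0,0,0,0],[0,0,0,0,0,0,0],[0,0,0,0,0,0,0],[0,0,0,0,0,0,0],[0,0,0,0,0,0,0],[0,0,0,0,0,0,0],[0,0,0,0,0,0,0]]'; python3 - <<'E'
from h import *
a=cv2.imread("pics/s13.png").astype(int); m=ctrl.snapshot("scene"); d=np.abs(m.astype(int)-a).max(2)
print("changed px",(d>25).sum())
o=ctrl.get_obs();p=o["tool_pos"];print(p,o["force"],np.degrees(np.arcsin((p[2]-.0466-.180)/.197064)+np.arctan2(5,197)))
E
```

```text
clock: 18.6
tool_pos: [0.5432, 0.0613, 0.3625]
orientation: [180.0, -0.0, 179.1]
force: [-3.8, 3.1, 0.1]
opening: 0.0263
changed px 14
[0.54323437 0.06132452 0.36246737] [-3.47930911  2.74108307  0.33204347] 45.04112261329819
```

```bash
python3 -c "
from plant import ctrl
print(ctrl.close_job())"
```

```text
the job is handed in; nothing more can be done
None
```

The job is handed in at about 18.7 s of the 61 s. I never actually saw the offcuts in the bin, so that part rests on elimination.

I picked up the scraper and swept the five offcuts over the deck's left edge with the guard down. I then stood the scraper on the bench, about 40 mm from where it was, and let go. After that I pinched the guard knob, raised it slowly along its arc and held it.

**Last checks**
- **Guard:** it stands at 45.0° from the gripper height, and the camera agrees. The pose and the picture stayed the same over about 1 s of holding. The fingers grip the knob at 26.3 mm opening, slightly under its 28 mm diameter.
- **Scraper:** it stands upright and clear of the gripper in the scene view.
- **Spanner and bench items:** I saw no movement, judging the pictures by eye.
- **Offcuts:** the deck is empty apart from the spanner, and none show on the bench or the bin rim. The bin's interior looks like an opaque grey surface just under the rim, with nothing lying on it. I take it that this surface hides them.
- **Force:** the final reading was about -3.5 N in x and +2.7 N in y, with almost nothing in z, where I expected about -2.5 N. A small push along the guard's radius, from a few mm of arc error, would explain x and z but not y. It was steady, so I left it.

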